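# Lock the flask cradle and hold a flask down on the touch-run mixer

### The arm

A 6-joint arm with a two-finger parallel gripper is mounted at the origin on the work surface. World frame = base frame: x ahead of the robot, y to its left, z up, the work surface at z = 0. Lengths are in m, angles in rad, forces in N, time in s.
With the tool pointing down it reaches from about 0.35 to 0.85 m from the base axis. Payload 8.1 kg.
Tool frame: the origin (TCP) lies at the very end of the fingers, on their centre line; the grasp point (between the pads) lies 19 mm behind it; x points along the fingers, y is the direction in which the jaws open and shut, and the axes are right-handed (so a half turn about x gives the same grasp; the last joint's range is limited). The gripper opens to 93 mm and grips with 3 to 60 N. Pads are 15 mm wide; open, the fingers measure 128 mm over their backs; the gripper's body (75 mm by 188 mm) begins 65 mm behind the grasp point.
Start: joints at [1.21, 0.13, 1.488, -0, 1.523, -0.085], TCP at [0.163, 0.577, 0.219] pointing down, gripper open.
Joint ranges: [-2.96, 2.96], [-0.89, 2.26], [0.02, 2.5], [-1.34, 4.48], [0, 2.73], [-2.66, 2.66]. Speed limits (rad/s): [2.39, 2.39, 2.79, 3.14, 3.14, 3.14].

### API

Orientations are given as a rotation vector (axis times angle).
In Python, from plant import * gives the robot as it stands. The module is installed in compiled form; this text tells all that it offers.
- The arm moves only by the tool apply_moves, never from a script. Its argument "series" is a list of rows, each an object with "jaw": the gripper's target within -1 to 1 (shut at 1, half-way at 0, fully open at -1); "linear": the shift along the tool's x, y, z normalised to -1 to 1, where 1 is 0.6 m, a list of three; "roll": the turn about the tool's x normalised to -1 to 1, where 1 is 30 degrees. A call has 1 to 20 rows; each row is the pose to reach, as a shift and turn from the pose measured when the call began, along the tool's axes at that moment; what a row does not reach only later rows make up. A row lasts 1/8 s, in which the tool goes at most 62.5 mm and 10.7 degrees, less where a joint would pass 70% of its speed; a pose out of reach is approached as far as the arm can. A call with a number of a shift or a turn outside -1 to 1 is refused whole. A call with a gripper value outside its range is refused whole. The fingers move at their own pace and stop on an object; "force" is the grip in N (left out, the last holds). Time passes only in rows, so rows that repeat a pose let the fingers close. It gives the time, the measured TCP pose, the force and the opening at its end, in the units of the state.
- read_state(): the state, without advancing time (a new reading comes with each control period).
- read_camera(name): name is "scene" or "top"; returns a dict with "pixels" (400x640x3 uint8, blue, green, red), "intrinsics" (3x3 intrinsics, pixels), "rvec" (rotation vector, rad) and "tvec" (3), from world to camera coordinates, as OpenCV has them. Camera axes: x right, y down, z forward; pixel columns grow to the right and rows downward; lengths in m; the calibration is good to about 2 mm. A picture is of the moment at which its call begins. There is no depth.
- close_job(): hands the job in, once; it reports no verdict.
The state is a dict: "t": time; "q": joint angles; "dq": joint speeds; "joint_torque": joint torques, N m; "tool_pos": TCP position; "orientation": TCP orientation; "force": force on the tool from outside, world axes, zero at the start; "wrist_torque": the same for the moment, N m; "opening": finger opening in m.
Only numpy, scipy, OpenCV 4.12 (cv2) and the standard library are available. Lean on these libraries where they do the work, as an engineer would, in place of code of your own. Each camera call takes 0.05 s, during which the arm holds its last target. There are 200 camera calls.

### The job

Turn the turnbutton on the mixer fully across the edge of the flask cradle so the cradle is locked on; only then take the small stoppered round-bottomed flask out of its cork ring and set it upright in the rubber ring of the cradle. Press the flask down until the sprung head is right down on its stop, without forcing the glass, and finish while still holding it pressed down there with the fingers on the flask. Leave the other glassware and tools where they are.

Things in the scene. Friction and masses are not known exactly. Their poses are not given: they have to be found in the camera images.
- mixer: touch-run mixer, fixed: white box 200 x 150 mm, 100 mm high, left or right of the working area. Origin: centre of its underside at bench level; +x from its control panel (towards the robot) to its rear, z up. On top the sprung head: aluminium plate 150 x 112 mm, upper face 120 mm above the bench when up, with rear lip and side rails locating the cradle and a turnbutton near its front edge
- head (a joint): downward travel of the sprung head in m: 0 = up, 0.010 = right down on its stop. The head carries the cradle and the turnbutton with it. A flask merely standing in the cradle does not press it down; pushing starts to move it at about 1 to 3 N and it takes about 10 to 12 N of extra push to hold it on the stop
- latch (a joint): turnbutton angle in rad: 0 = fully across the cradle's front edge, on its stop (secured), growing counter-clockwise seen from above to 1.7 (swung aside). Stays where it is left; takes about 0.05 N m to turn. Flat steel blade 10 mm wide, 5 mm thick, underside 125.7 mm above the bench, reaching 34 mm from the pivot to its tip and 14 mm the other way
- latch_wing (a point): middle of the turnbutton's upright black thumb wing, on its pivot axis, 142.7 mm above the bench with the head up, at mixer x = -0.058, y = 0. The wing stands along the blade, on top of it: 34 mm long, 9 mm thick, 24 mm high (130.7 to 154.7 mm above the bench). Site x axis: along the blade to its tip; secured, it points along mixer +x, to the cradle ring
- cradle: flask cradle lying loose on the sprung head until secured: a steel flange plate 106 x 92 x 4 mm with four 20 mm posts that carry a rubber-covered ring. Origin: centre of the plate's underside, 120 mm above the bench when up, 15 mm behind the mixer's centre (mixer x = +0.015); z up
- ring_mid (a point): centre of the cradle's rubber ring, 24 mm above the cradle's origin (144 mm above the bench when up). The ring's bar is 8 mm thick, its hole 48 mm across, outside 64 mm; the flask's bulb rests on it with the bulb's centre 22.6 mm above this point
- flask: the small round-bottomed glass flask with a white stopper fixed in it, 160 g more or less, upright in a cork ring on the bench. Bulb 64 mm across, straight neck 27 mm across from 60 to 105 mm above the bulb's lowest point, stopper 25 mm across on top up to 123 mm. Origin: lowest point of the bulb on the flask's axis (about 5 mm above the bench at first); z up along the neck
- bulb (a point): centre of the flask's bulb, 32 mm above its lowest point
- cork_ring: round cork ring 78 mm outside, 42 mm inside, 18 mm high, on the bench, in which the flask stands at first (loose, may be nudged); origin: centre of its underside
- conical: bystander: conical flask, 83 mm across the base, 134 mm high; origin: centre of its underside
- big_flask: bystander: larger open round flask in its own cork ring at the back, bulb 85 mm, 140 mm high; origin: its lowest point
- beaker: bystander: glass beaker 68 mm across, 92 mm high; origin: centre of its underside
- reagent: bystander: amber reagent bottle 66 mm across, 145 mm high; origin: centre of its underside
- spatula: bystander: flat steel spatula 170 mm long, 4 mm thick, lying on the bench; origin: under the middle of its shaft
- spare_stopper: bystander: spare glass stopper 28 mm across and 40 mm high standing on its head on the bench; origin: centre of its underside
- hotplate: bystander: hotplate stirrer, fixed, a similar white box 210 x 150 mm with a flat pale 145 mm square plate on top, 88 mm high, on the other side; not used. Origin: centre of its underside
Not all that is in view belongs to the job. What is meant by the cradle is not red, and is the smaller of those in its own colour.

How it is judged:
By the outcome, as a careful person would: the job done as asked, in the order asked, and still so for the second after the job is handed in, while the arm keeps its last pose, push and grip.
It also fails if it takes over 58 s, if anything falls off the work surface, if the arm or the gripper's body presses on something with over 40 N, if the wrist force passes 120 N, or if a joint passes its speed limit or range.

## Working session

There is one attempt and no reset: what is moved stays moved. The work goes in short steps, Python scripts to look and compute and a tool call to move; the robot and the scene stay as the last step left them, time stands still between calls to the robot, and variables do not carry over. Pictures are saved under pics/ and viewed, about 8 in all and at most 12, crops included, and the job is handed in when it is done.

Besides the shell and the picture viewer there is one more tool, called after "Emit:" by a JSON object that holds its "op" and its "data", one argument or row to a line. apply_moves: Moves the arm, as the interface text tells. Its arguments: {"type":"object","properties":{"series":{"type":"array"},"force":{"type":"number"}},"required":["series"]}

```bash
mkdir -p pics
cat > h.py <<'E'
from plant import *
import numpy as np, cv2
from scipy.spatial.transform import Rotation as R
def cam(n):
    c=read_camera(n); K=np.array(c["intrinsics"],float); r=np.array(c["rvec"],float); t=np.array(c["tvec"],float).reshape(3)
    return c["pixels"],K,R.from_rotvec(r.reshape(3)).as_matrix(),t
def ray(K,Rm,t,u,v):
    d=Rm.T@np.linalg.solve(K,[u,v,1.]); return -Rm.T@t,d
def atz(K,Rm,t,u,v,z):
    o,d=ray(K,Rm,t,u,v); return o+d*(z-o[2])/d[2]
def proj(K,Rm,t,P):
    p=K@(Rm@np.array(P,float)+t); return p[:2]/p[2]
E
python3 - <<'E'
from h import *
for n in("scene","top"):
    p,K,Rm,t=cam(n); cv2.imwrite(f"pics/{n}0.png",p); print(n,K.tolist(),(-Rm.T@t).round(3),Rm.round(3).tolist())
s=read_state(); print(s)
E
```

```text
scene [[367.61010330224906, 0.0, 315.80701044628313], [0.0, 367.61010330224906, 203.6905886242521], [0.0, 0.0, 1.0]] [0.932 0.42  0.929] [[-0.825, 0.565, 0.007], [0.45, 0.665, -0.596], [-0.342, -0.489, -0.803]]
top [[478.0704975304362, 0.0, 328.49779728004756], [0.0, 478.0704975304362, 195.08746453684557], [0.0, 0.0, 1.0]] [ 0.352 -0.117  1.485] [[-0.025, -0.999, -0.025], [-0.989, 0.029, -0.144], [0.145, 0.021, -0.989]]
{'t': 0.1, 'q': array([ 1.20963599e+00,  1.31094163e-01,  1.48914608e+00, -6.99255448e-06,
        1.52296998e+00, -8.54082907e-02]), 'dq': array([ 0.00018024, -0.00139227, -0.00060472,  0.00163398,  0.00020064,
       -0.00191295]), 'joint_torque': array([ 9.77661366e-04, -5.61341572e+01, -4.93092263e+01,  7.69349118e-02,
        2.92250019e-02, -1.02261743e-04]), 'tool_pos': array([0.16317342, 0.57687365, 0.21770058]), 'orientation': array([ 0.2152179 ,  1.56028832, -0.21770469]), 'force': array([ 0.23210418,  0.19138297, -0.79451626]), 'wrist_torque': array([-0.01412072, -0.04278657,  0.03423554]), 'opening': 0.09304944635895139}
```

View pics/scene0.png

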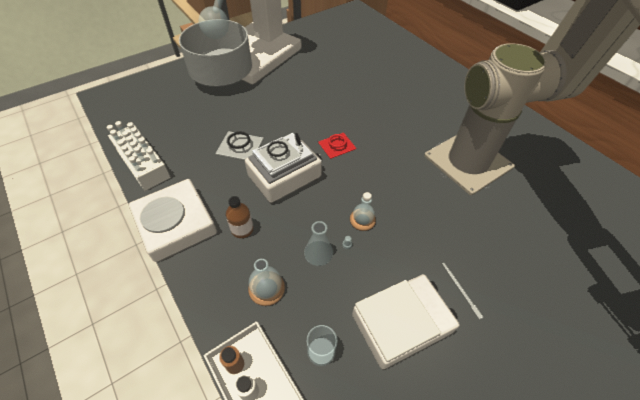

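View pics/top0.png

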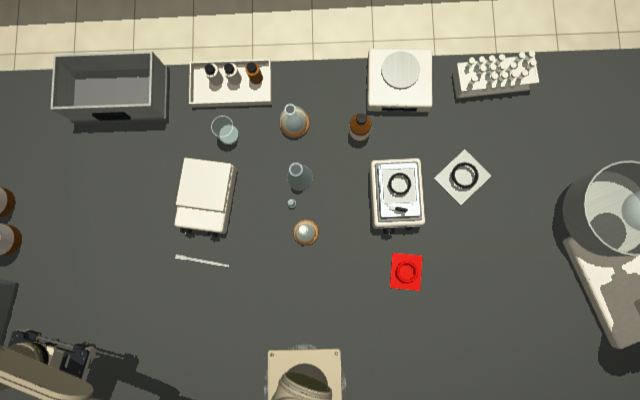

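Top view candidates:
- **Cradle:** on the mixer at (400,184), a bigger grey one on the bench at (463,176), and a red one at (406,272). I take the one on the mixer, as it is smaller and not red.
- **Flask:** small with a white stopper at (306,232), a larger open one at (294,120), and the conical one at (300,175). I take the first.

I'll check both choices in one crop.

Run:
```python
from h import *
a=cv2.imread("pics/top0.png"); b=cv2.imread("pics/scene0.png")
f=lambda i,x,y,w,h,s:cv2.resize(i[y:y+h,x:x+w],(w*s,h*s),interpolation=cv2.INTER_CUBIC)
A=f(a,360,150,80,90,5); B=f(b,240,125,90,75,4); C=f(a,281,207,50,50,4);D=f(b,338,185,50,50,4)
o=np.zeros((600,800,3),np.uint8)
o[:450,:400]=A;o[:300,400:760]=B;o[300:500,400:600]=C;o[300:500,600:800]=D
cv2.imwrite("pics/crop1.png",o)
```

```text
(no output)
```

View pics/crop1.png

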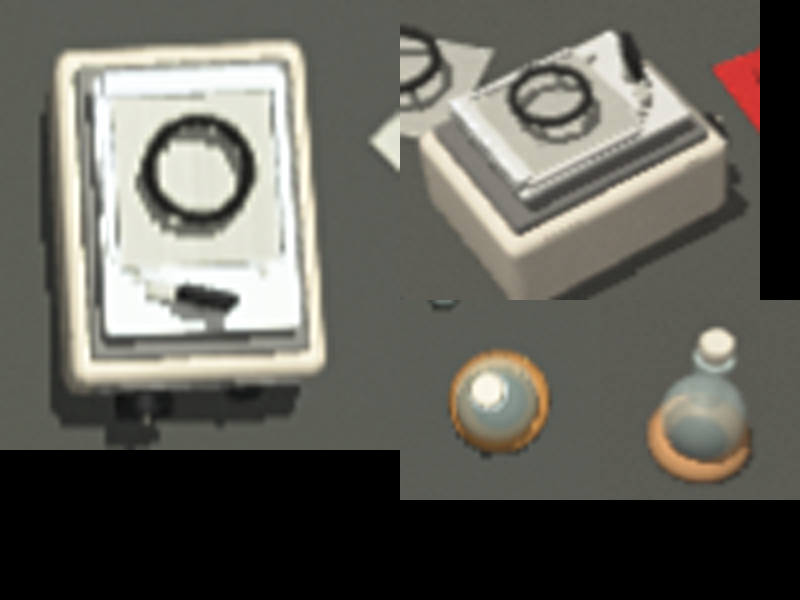

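Run:
```python
from h import *
from scipy.optimize import least_squares
C={n:cam(n)[1:] for n in("top","scene")}
T=C["top"];S=C["scene"]
q=lambda x,y,ox,oy,s:((x+.5)/s-.5+ox,(y+.5)/s-.5+oy)
def tri(pt,ps):
    f=lambda P:np.r_[proj(*T,P)-pt,proj(*S,P)-ps]
    r=least_squares(f,[.4,0,.1]);return r.x.round(4),r.fun.round(2)
rt=q(198,168,360,150,5);rs=q(151,97,240,125,4)
print("ring",tri(rt,rs),atz(*T,*rt,.148).round(4),atz(*S,*rs,.148).round(4))
wt=q(208,297,360,150,5);ws=q(229,55,240,125,4)
print("wing",tri(wt,ws),atz(*T,*wt,.150).round(4),atz(*S,*ws,.145).round(4))
for nm,z,L in(("box",.1,[(57,45),(302,42),(325,383),(72,388)]),("plate",.12,[(96,68),(285,66),(297,334),(105,336)]),("flange",.124,[(111,92),(272,93),(282,266),(117,270)]),("wingends",.1547,[(177,292),(238,300)])):
    P=np.array([atz(*T,*q(x,y,360,150,5),z) for x,y in L]);print(nm,P.round(4)[:,:2].tolist(),P.mean(0).round(4), np.linalg.norm(np.diff(P,axis=0),axis=1).round(3))
st=q(89,90,281,207,4);ss=q(116,39,338,185,4)
print("stopper",tri(st,ss),atz(*T,*st,.128).round(4),atz(*S,*ss,.128).round(4))
ct=q(100,102,281,207,4);print("cork",atz(*T,*ct,.012).round(4),atz(*S,*q(99,138,338,185,4),.012).round(4))
```

```text
ring (array([ 0.5772, -0.29  ,  0.1443]), array([ 0.16, -0.22,  0.28,  0.05])) [ 0.5759 -0.289   0.148 ] [ 0.5794 -0.2872  0.148 ]
wing (array([ 0.5043, -0.2928,  0.1457]), array([ 0.45, -0.58,  0.79,  0.15])) [ 0.5022 -0.2909  0.15  ] [ 0.5056 -0.2953  0.145 ]
box [[0.6601, -0.2156], [0.6574, -0.3597], [0.456, -0.3623], [0.4571, -0.2165]] [ 0.5576 -0.2885  0.1   ] [0.144 0.201 0.146]
plate [[0.6413, -0.2363], [0.6391, -0.3457], [0.4829, -0.3444], [0.4848, -0.235]] [ 0.562  -0.2903  0.12  ] [0.109 0.156 0.109]
flange [[0.626, -0.244], [0.6226, -0.3367], [0.5217, -0.3372], [0.5221, -0.2431]] [ 0.5731 -0.2903  0.124 ] [0.093 0.101 0.094]
wingends [[0.505, -0.2732], [0.4995, -0.3069]] [ 0.5022 -0.29    0.1547] [0.034]
stopper (array([ 0.456 , -0.0137,  0.1293]), array([ 0.39, -0.37,  0.51,  0.1 ])) [ 0.4551 -0.0125  0.128 ] [ 0.4562 -0.0155  0.128 ]
cork [ 0.4544 -0.0119  0.012 ] [ 0.458  -0.0118  0.012 ]
```

```bash
cat >> h.py <<'E'
def go(P,ang=None):
    """world TCP target, jaw-axis angle (mod pi) -> linear, roll"""
    s=read_state(); M=R.from_rotvec(s["orientation"]).as_matrix()
    l=M.T@(np.array(P)-s["tool_pos"])/.6
    a=np.arctan2(M[1,1],M[0,1]); o=""
    if ang is not None:
        d=(a-ang+np.pi/2)%np.pi-np.pi/2; o=np.degrees(d)/30
    print(l.round(4).tolist(),"roll",o,"jawang",round(a,3))
def st():
    s=read_state(); print(s["t"],s["tool_pos"].round(4),s["q"].round(2),s["force"].round(1),s["wrist_torque"].round(2),round(s["opening"],4))
E
python3 - <<'E'
from h import *
s=read_state(); print(R.from_rotvec(s["orientation"]).as_matrix().round(3))
go([.45,.15,.26]);go([.503,-.29,.26],1.41-np.pi/2)
E
```

```text
[[-0.     0.272  0.962]
 [-0.001  0.962 -0.272]
 [-1.    -0.001 -0.   ]]
[-0.0694, -0.5547, 0.6536] roll  jawang 1.295
[-0.0687, -1.2363, 0.9384] roll 2.7803190569350265 jawang 1.295
```

Emit:
{"op": "apply_moves", "data": {
  "series": [
    {"jaw": -1, "linear": [-0.069, -0.555, 0.654], "roll": 1},
    {"jaw": -1, "linear": [-0.069, -0.555, 0.654], "roll": 1},
    {"jaw": 0, "linear": [-0.069, -0.555, 0.654], "roll": 1},
    {"jaw": 0.4, "linear": [-0.069, -0.555, 0.654], "roll": 1},
    {"jaw": 0.4, "linear": [-0.069, -0.555, 0.654], "roll": 1},
    {"jaw": 0.4, "linear": [-0.069, -0.555, 0.654], "roll": 1},
    {"jaw": 0.4, "linear": [-0.069, -0.555, 0.654], "roll": 1},
    {"jaw": 0.4, "linear": [-0.069, -0.555, 0.654], "roll": 1},
    {"jaw": 0.4, "linear": [-0.069, -0.555, 0.654], "roll": 1},
    {"jaw": 0.4, "linear": [-0.069, -0.555, 0.654], "roll": 1},
    {"jaw": 0.4, "linear": [-0.069, -0.555, 0.654], "roll": 1}
  ],
  "force": 25
}}

```text
t: 1.58
tool_pos: [0.4494, 0.151, 0.2594]
orientation: [0.623, 1.48, -0.625]
force: [-0.5, 0.2, 0.2]
opening: 0.028
```

Run:
```python
from h import *
st();go([.503,-.29,.25],1.41-np.pi/2)
```

```text
1.575 [0.4494 0.151  0.2594] [ 0.22 -0.23  1.76 -0.    1.61 -0.56] [-0.5  0.2  0.2] [-0.05  0.01  0.04] 0.028
[0.0161, -0.4491, 0.5887] roll 1.7827698006178232 jawang 0.773
```

Emit:
{"op": "apply_moves", "data": {
  "series": [
    {"jaw": 0.4, "linear": [0.016, -0.449, 0.589], "roll": 1},
    {"jaw": 0.4, "linear": [0.016, -0.449, 0.589], "roll": 1},
    {"jaw": 0.4, "linear": [0.016, -0.449, 0.589], "roll": 1},
    {"jaw": 0.4, "linear": [0.016, -0.449, 0.589], "roll": 1},
    {"jaw": 0.4, "linear": [0.016, -0.449, 0.589], "roll": 1},
    {"jaw": 0.4, "linear": [0.016, -0.449, 0.589], "roll": 1},
    {"jaw": 0.4, "linear": [0.016, -0.449, 0.589], "roll": 1},
    {"jaw": 0.4, "linear": [0.016, -0.449, 0.589], "roll": 1},
    {"jaw": 0.4, "linear": [0.016, -0.449, 0.589], "roll": 1},
    {"jaw": 0.4, "linear": [0.016, -0.449, 0.589], "roll": 1}
  ]
}}

```text
t: 2.82
tool_pos: [0.5037, -0.288, 0.2503]
orientation: [1.021, 1.318, -1.023]
force: [0.0, 0.0, -0.1]
opening: 0.0281
```

Run:
```python
from h import *
st();go([.503,-.29,.18],1.41-np.pi/2);go([.503,-.29,.136],1.41-np.pi/2)
```

```text
2.825 [ 0.5037 -0.288   0.2503] [-0.61  0.07  1.5  -0.    1.58 -0.86] [ 0.   0.  -0.1] [-0.08 -0.01 -0.05] 0.0281
[0.1172, -0.0018, 0.0029] roll 0.7874308831006843 jawang 0.252
[0.1905, -0.0018, 0.0029] roll 0.7874308831006843 jawang 0.252
```

Emit:
{"op": "apply_moves", "data": {
  "series": [
    {"jaw": 0.4, "linear": [0.07, -0.002, 0.003], "roll": 0.787},
    {"jaw": 0.4, "linear": [0.07, -0.002, 0.003], "roll": 0.787},
    {"jaw": 0.4, "linear": [0.07, -0.002, 0.003], "roll": 0.787},
    {"jaw": 0.4, "linear": [0.1417, -0.002, 0.003], "roll": 0.787},
    {"jaw": 0.4, "linear": [0.1417, -0.002, 0.003], "roll": 0.787},
    {"jaw": 0.4, "linear": [0.1417, -0.002, 0.003], "roll": 0.787}
  ]
}}

```text
t: 3.58
tool_pos: [0.5035, -0.2899, 0.167]
orientation: [1.324, 1.129, -1.325]
force: [0.1, -0.1, 0.5]
opening: 0.0276
```

Run:
```python
from h import *
st();go([.503,-.29,.136],1.41-np.pi/2)
a=cam("top")[0];b=cam("scene")[0]
f=lambda i,x,y,w,h,s:cv2.resize(i[y:y+h,x:x+w],(w*s,h*s),interpolation=cv2.INTER_CUBIC)
cv2.imwrite("pics/c2.png",np.hstack([f(a,360,150,80,80,5),f(b,250,110,80,80,5)]))
```

```text
3.575 [ 0.5035 -0.2899  0.167 ] [-0.61  0.11  1.61 -0.    1.43 -0.45] [ 0.1 -0.1  0.5] [-0.1   0.04 -0.02] 0.0276
[0.0517, -0.0009, 0.0002] roll 0.004457606088914529 jawang -0.158
```

View pics/c2.png

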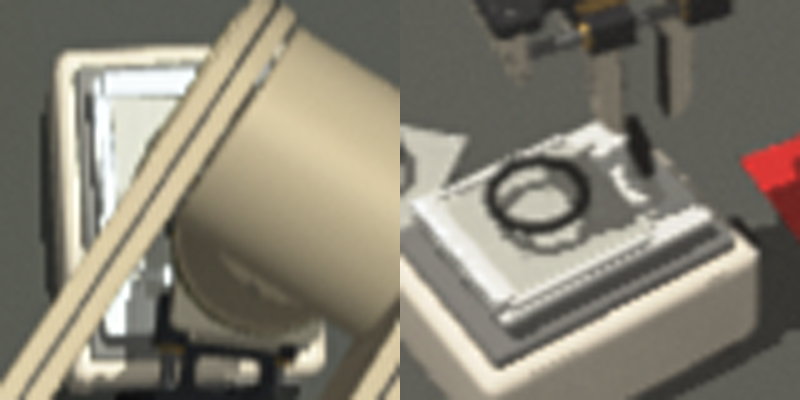

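In the scene crop the fingers straddle the black wing at (640,145), left finger at x≈605 and right at x≈675, so it is centred. I'll go down and grip.

Emit:
{"op": "apply_moves", "data": {
  "series": [
    {"jaw": 0.4, "linear": [0.03, -0.001, 0], "roll": 0},
    {"jaw": 0.4, "linear": [0.0517, -0.001, 0], "roll": 0},
    {"jaw": 0.4, "linear": [0.0517, -0.001, 0], "roll": 0},
    {"jaw": 0.7, "linear": [0.0517, -0.001, 0], "roll": 0},
    {"jaw": 1, "linear": [0.0517, -0.001, 0], "roll": 0},
    {"jaw": 1, "linear": [0.0517, -0.001, 0], "roll": 0},
    {"jaw": 1, "linear": [0.0517, -0.001, 0], "roll": 0},
    {"jaw": 1, "linear": [0.0517, -0.001, 0], "roll": 0}
  ],
  "force": 25
}}

```text
t: 4.68
tool_pos: [0.5055, -0.2906, 0.1371]
orientation: [1.326, 1.123, -1.322]
force: [10.7, -1.3, -6.0]
opening: 0.0089
```

Run:
```python
from h import *
st();go([.503,-.29,.136],-np.pi/2)
```

```text
4.675 [ 0.5055 -0.2906  0.1371] [-0.61  0.13  1.64  0.    1.37 -0.45] [10.7 -1.3 -6. ] [-0.22 -1.61 -0.03] 0.0089
[0.0019, -0.0044, -0.0003] roll 2.6964425729241275 jawang -0.159
```

Emit:
{"op": "apply_moves", "data": {
  "series": [
    {"jaw": 1, "linear": [0, 0.001, 0], "roll": 0.2},
    {"jaw": 1, "linear": [0, 0.001, 0], "roll": 0.4},
    {"jaw": 1, "linear": [0, 0.001, 0], "roll": 0.6},
    {"jaw": 1, "linear": [0, 0.001, 0], "roll": 0.8},
    {"jaw": 1, "linear": [0, 0.001, 0], "roll": 1},
    {"jaw": 1, "linear": [0, 0.001, 0], "roll": 1}
  ]
}}

```text
t: 5.42
tool_pos: [0.5064, -0.2909, 0.1372]
orientation: [1.694, 0.799, -1.685]
force: [3.6, -3.0, -5.1]
opening: 0.0086
```

Run:
```python
from h import *
st();go([.506,-.29,.1371],-np.pi/2)
```

```text
5.425 [ 0.5064 -0.2909  0.1372] [-0.61  0.13  1.64  0.    1.36  0.07] [ 3.6 -3.  -5.1] [-0.39 -0.31 -0.05] 0.0086
[0.0001, -0.0016, -0.0008] roll 1.6973979110623165 jawang -0.682
```

Emit:
{"op": "apply_moves", "data": {
  "series": [
    {"jaw": 1, "linear": [0, 0, 0], "roll": 0.2},
    {"jaw": 1, "linear": [0, 0, 0], "roll": 0.4},
    {"jaw": 1, "linear": [0, 0, 0], "roll": 0.6},
    {"jaw": 1, "linear": [0, 0, 0], "roll": 0.8},
    {"jaw": 1, "linear": [0, 0, 0], "roll": 1},
    {"jaw": 1, "linear": [0, 0, 0], "roll": 1}
  ]
}}

```text
t: 6.18
tool_pos: [0.5069, -0.2916, 0.1372]
orientation: [2.026, 0.368, -2.012]
force: [4.4, -3.8, -5.6]
opening: 0.0088
```

Run:
```python
from h import *
st();go([.506,-.29,.1371],-np.pi/2)
```

```text
6.175 [ 0.5069 -0.2916  0.1372] [-0.61  0.13  1.64  0.    1.36  0.59] [ 4.4 -3.8 -5.6] [-0.72 -0.5  -0.04] 0.0088
[0.0001, -0.003, 0.0005] roll 0.6996841068483346 jawang -1.204
```

Emit:
{"op": "apply_moves", "data": {
  "series": [
    {"jaw": 1, "linear": [0, 0, 0], "roll": 0.2},
    {"jaw": 1, "linear": [0, 0, 0], "roll": 0.4},
    {"jaw": 1, "linear": [0, 0, 0], "roll": 0.6},
    {"jaw": 1, "linear": [0, 0, 0], "roll": 0.7},
    {"jaw": 1, "linear": [0, 0, 0], "roll": 0.8},
    {"jaw": 1, "linear": [0, 0, 0], "roll": 0.85},
    {"jaw": 1, "linear": [0, 0, 0], "roll": 0.85}
  ]
}}

```text
t: 7.05
tool_pos: [0.5071, -0.2922, 0.1372]
orientation: [-2.195, 0.089, 2.176]
force: [3.3, -4.5, -5.4]
opening: 0.0093
```

Run:
```python
from h import *
st();go([.506,-.29,.1371],-np.pi/2)
```

```text
7.05 [ 0.5071 -0.2922  0.1372] [-0.61  0.13  1.64  0.    1.36  1.04] [ 3.3 -4.5 -5.4] [-0.76 -0.28  0.56] 0.0093
[0.0001, -0.0035, 0.0022] roll -0.1457658045965024 jawang -1.647
```

Emit:
{"op": "apply_moves", "data": {
  "series": [
    {"jaw": 0.4, "linear": [0, 0, 0], "roll": -0.1},
    {"jaw": 0.4, "linear": [0, 0, 0], "roll": -0.1},
    {"jaw": 0.4, "linear": [0, 0, 0], "roll": -0.1},
    {"jaw": 0.4, "linear": [-0.08, 0, 0], "roll": -0.1},
    {"jaw": -1, "linear": [-0.18, 0, 0], "roll": -0.1},
    {"jaw": -1, "linear": [-0.18, 0, 0], "roll": -0.1},
    {"jaw": -1, "linear": [-0.18, 0, 0], "roll": -0.1}
  ]
}}

```text
t: 7.92
tool_pos: [0.5063, -0.2916, 0.2454]
orientation: [-2.222, 0.033, 2.202]
force: [-0.5, 0.3, -0.7]
opening: 0.053
```

Run:
```python
from h import *
st();go([.4557,-.0135,.25],-.03)
go([.4557,-.0135,.25],-1.2)
```

```text
7.925 [ 0.5063 -0.2916  0.2454] [-0.61  0.07  1.51  0.    1.56  0.98] [-0.5  0.3 -0.7] [-0.02  0.15 -0.03] 0.053
[-0.0113, -0.4612, 0.0954] roll -2.9887439328566994 jawang -1.595
[-0.0113, -0.4612, 0.0954] roll -0.7542085318464888 jawang -1.595
```

Emit:
{"op": "apply_moves", "data": {
  "series": [
    {"jaw": -1, "linear": [-0.011, -0.461, 0.095], "roll": 0},
    {"jaw": -1, "linear": [-0.011, -0.461, 0.095], "roll": 0},
    {"jaw": -0.6, "linear": [-0.011, -0.461, 0.095], "roll": 0},
    {"jaw": -0.3, "linear": [-0.011, -0.461, 0.095], "roll": 0},
    {"jaw": -0.3, "linear": [-0.011, -0.461, 0.095], "roll": 0},
    {"jaw": -0.3, "linear": [-0.011, -0.461, 0.095], "roll": 0},
    {"jaw": -0.3, "linear": [-0.011, -0.461, 0.095], "roll": 0},
    {"jaw": -0.3, "linear": [-0.011, -0.461, 0.095], "roll": 0}
  ]
}}

```text
t: 8.93
tool_pos: [0.4558, -0.0147, 0.2491]
orientation: [-2.22, 0.035, 2.203]
force: [0.2, -0.3, -0.6]
opening: 0.0603
```

Run:
```python
from h import *
st();go([.4557,-.0135,.25],-1.571);go([.4557,-.0135,.074],-1.571)
a=cam("top")[0];b=cam("scene")[0]
f=lambda i,x,y,w,h,s:cv2.resize(i[y:y+h,x:x+w],(w*s,h*s),interpolation=cv2.INTER_CUBIC)
o=np.zeros((600,780,3),np.uint8);o[:,:390]=f(a,367,155,65,100,6);o[:300,390:]=f(b,255,120,65,50,6);o[300:,390:]=f(b,330,165,65,50,6)
cv2.imwrite("pics/c3.png",o)
```

```text
8.925 [ 0.4558 -0.0147  0.2491] [-0.14 -0.29  1.83 -0.01  1.59  1.46] [ 0.2 -0.3 -0.6] [-0.01  0.15  0.02] 0.0603
[-0.0015, -0.0019, 0.0002] roll -0.04854495956634218 jawang -1.596
[0.2918, -0.0037, 0.0025] roll -0.04854495956634218 jawang -1.596
```

View pics/c3.png

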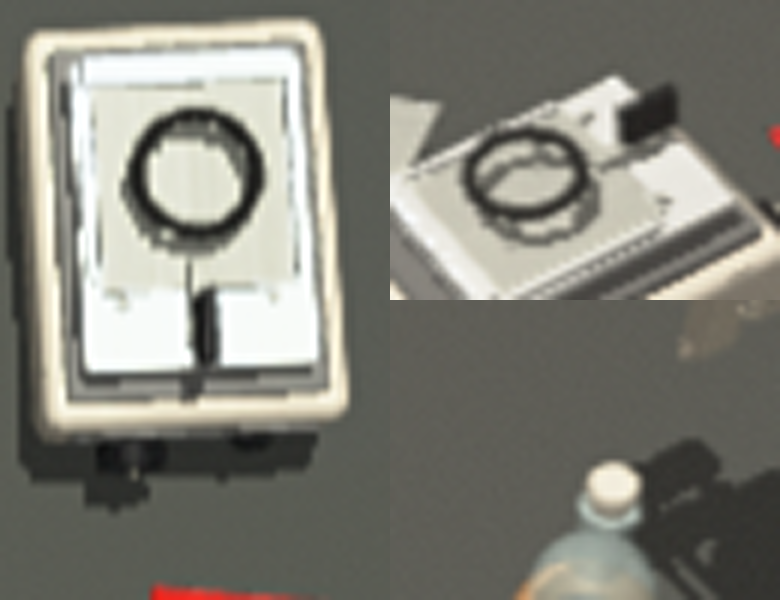

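Secured: the wing now points straight at the ring, with the wing at top-crop (205,325), the ring at (195,172) and the blade reaching over the flange edge. The flask is undisturbed, its stopper at (612,485). Next I'll grasp the flask by the neck.

Emit:
{"op": "apply_moves", "data": {
  "series": [
    {"jaw": -0.3, "linear": [0.09, -0.003, 0.001], "roll": -0.05},
    {"jaw": -0.3, "linear": [0.18, -0.003, 0.001], "roll": -0.05},
    {"jaw": -0.3, "linear": [0.25, -0.003, 0.001], "roll": -0.05},
    {"jaw": -0.3, "linear": [0.292, -0.003, 0.001], "roll": -0.05},
    {"jaw": -0.3, "linear": [0.292, -0.003, 0.001], "roll": -0.05},
    {"jaw": 0, "linear": [0.292, -0.003, 0.001], "roll": -0.05},
    {"jaw": 0.2, "linear": [0.292, -0.003, 0.001], "roll": -0.05},
    {"jaw": 0.35, "linear": [0.292, -0.003, 0.001], "roll": -0.05},
    {"jaw": 0.6, "linear": [0.292, -0.003, 0.001], "roll": -0.05},
    {"jaw": 1, "linear": [0.292, -0.003, 0.001], "roll": -0.05},
    {"jaw": 1, "linear": [0.292, -0.003, 0.001], "roll": -0.05},
    {"jaw": 1, "linear": [0.292, -0.003, 0.001], "roll": -0.05}
  ],
  "force": 30
}}

```text
t: 10.52
tool_pos: [0.4573, -0.0139, 0.0748]
orientation: [2.228, -0.007, -2.208]
force: [-0.1, -0.5, 5.4]
opening: 0.0265
```

Run:
```python
from h import *
st();go([.457,-.014,.25],-1.571)
```

```text
10.525 [ 0.4573 -0.0139  0.0748] [-0.14 -0.15  2.04 -0.01  1.24  1.43] [-0.1 -0.5  5.4] [ 0.05  0.12 -0.  ] 0.0265
[-0.2921, 0.002, -0.0022] roll 0.0011879746574886129 jawang -1.57
```

Emit:
{"op": "apply_moves", "data": {
  "series": [
    {"jaw": 1, "linear": [-0.03, 0, 0], "roll": 0},
    {"jaw": 1, "linear": [-0.08, 0, 0], "roll": 0},
    {"jaw": 1, "linear": [-0.15, 0, 0], "roll": 0},
    {"jaw": 1, "linear": [-0.23, 0, 0], "roll": 0},
    {"jaw": 1, "linear": [-0.32, 0, 0], "roll": 0},
    {"jaw": 1, "linear": [-0.32, 0, 0], "roll": 0},
    {"jaw": 1, "linear": [-0.32, 0, 0], "roll": 0}
  ]
}}

```text
t: 11.4
tool_pos: [0.4549, -0.0126, 0.2652]
orientation: [2.226, -0.006, -2.21]
force: [-0.5, 0.4, -3.1]
opening: 0.0266
```

Run:
```python
from h import *
st();go([.579,-.2905,.265],-1.571)
s=read_state()["tool_pos"]
b,*S=cam("scene")
a,*T=cam("top")
for z in(.0,-.068,-.1,.05): print(z,proj(*S,s+[0,0,z]).round(1),proj(*T,s+[0,0,z]).round(1))
f=lambda i,x,y,w,h,s:cv2.resize(i[y:y+h,x:x+w],(w*s,h*s),interpolation=cv2.INTER_CUBIC)
cv2.imwrite("pics/c4.png",np.hstack([f(b,310,100,100,140,4),f(a,255,160,100,140,4)]))
```

```text
11.4 [ 0.4549 -0.0126  0.2652] [-0.14 -0.29  1.8  -0.01  1.62  1.43] [-0.5  0.4 -3.1] [-0.02  0.11  0.03] 0.0266
[0.0047, 0.4632, -0.2066] roll 0.0012282032715382888 jawang -1.57
0.0 [374.3 160.6] [298.7 225.2]
-0.068 [370.8 178.6] [300.9 227.3]
-0.1 [369.3 186.3] [301.9 228.2]
0.05 [377.2 146. ] [296.9 223.6]
```

View pics/c4.png

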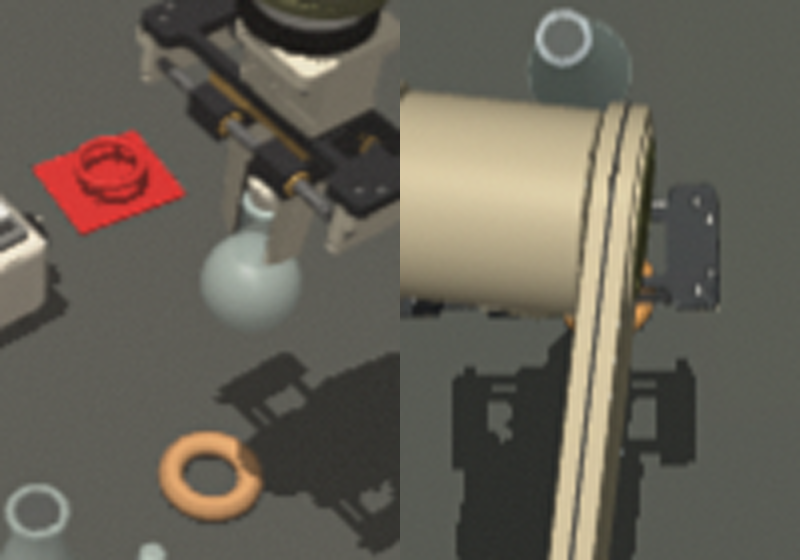

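The flask is held centred and upright. Its bulb shows at crop (250,282), which is scene pixel (372.4,170.4), exactly where the model puts it. The cork ring stayed on the bench. Next I'll move over the cradle.

Emit:
{"op": "apply_moves", "data": {
  "series": [
    {"jaw": 1, "linear": [0, 0.05, -0.022], "roll": 0},
    {"jaw": 1, "linear": [0, 0.12, -0.054], "roll": 0},
    {"jaw": 1, "linear": [0, 0.2, -0.09], "roll": 0},
    {"jaw": 1, "linear": [0.002, 0.28, -0.125], "roll": 0},
    {"jaw": 1, "linear": [0.003, 0.36, -0.161], "roll": 0},
    {"jaw": 1, "linear": [0.005, 0.42, -0.188], "roll": 0},
    {"jaw": 1, "linear": [0.005, 0.461, -0.207], "roll": 0},
    {"jaw": 1, "linear": [0.005, 0.461, -0.207], "roll": 0},
    {"jaw": 1, "linear": [0.005, 0.461, -0.207], "roll": 0},
    {"jaw": 1, "linear": [0.005, 0.461, -0.207], "roll": 0}
  ]
}}

```text
t: 12.75
tool_pos: [0.5784, -0.288, 0.263]
orientation: [2.223, -0.004, -2.213]
force: [-0.5, 0.3, -1.7]
opening: 0.0266
```

Run:
```python
from h import *
st();go([.579,-.2895,.215],-1.571)
s=read_state()["tool_pos"]
b,*S=cam("scene")
for z in(-.036,-.068): print(z,proj(*S,s+[0,0,z]).round(1))
f=lambda i,x,y,w,h,s:cv2.resize(i[y:y+h,x:x+w],(w*s,h*s),interpolation=cv2.INTER_CUBIC)
cv2.imwrite("pics/c5.png",f(b,230,70,110,110,5))
```

```text
12.75 [ 0.5784 -0.288   0.263 ] [-0.54  0.24  1.29 -0.    1.61  1.03] [-0.5  0.3 -1.7] [0.03 0.14 0.01] 0.0266
[0.08, 0.002, -0.0007] roll 0.002916794090646368 jawang -1.569
-0.036 [275.4 128.4]
-0.068 [276.3 136.9]
```

View pics/c5.png

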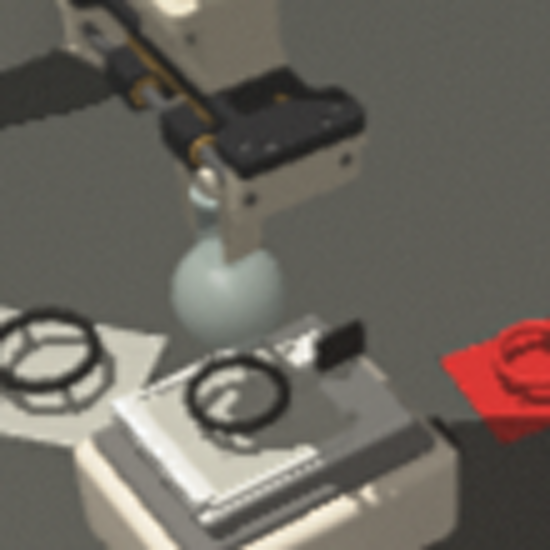

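The bulb is at crop (228,287), within 1 px of prediction, with the ring just below it at (238,396). I'll lower it.

Emit:
{"op": "apply_moves", "data": {
  "series": [
    {"jaw": 1, "linear": [0.03, 0.002, -0.001], "roll": 0},
    {"jaw": 1, "linear": [0.06, 0.002, -0.001], "roll": 0},
    {"jaw": 1, "linear": [0.08, 0.002, -0.001], "roll": 0},
    {"jaw": 1, "linear": [0.09, 0.002, -0.001], "roll": 0},
    {"jaw": 1, "linear": [0.095, 0.002, -0.001], "roll": 0},
    {"jaw": 1, "linear": [0.099, 0.002, -0.001], "roll": 0},
    {"jaw": 1, "linear": [0.099, 0.002, -0.001], "roll": 0}
  ],
  "force": 40
}}

```text
t: 13.68
tool_pos: [0.5795, -0.29, 0.2048]
orientation: [2.224, -0.006, -2.211]
force: [-3.3, -0.2, 2.4]
opening: 0.0266
```

Run:
```python
from h import *
st()
```

```text
13.675 [ 0.5795 -0.29    0.2048] [-0.54  0.26  1.37 -0.    1.51  1.03] [-3.3 -0.2  2.4] [-0.02  0.91  0.11] 0.0266
```

Emit:
{"op": "apply_moves", "data": {
  "series": [
    {"jaw": 1, "linear": [0.001, 0, 0.0015], "roll": 0},
    {"jaw": 1, "linear": [0.001, 0, 0.0015], "roll": 0},
    {"jaw": 0.3, "linear": [0.001, 0, 0.0015], "roll": 0},
    {"jaw": 0.3, "linear": [0.001, 0, 0.0015], "roll": 0},
    {"jaw": 0.3, "linear": [0.001, 0, 0.0015], "roll": 0}
  ]
}}

```text
t: 14.3
tool_pos: [0.5786, -0.2899, 0.2039]
orientation: [2.224, -0.005, -2.212]
force: [0.1, 0.1, 0.2]
opening: 0.0324
```

Run:
```python
from h import *
st()
b,*S=cam("scene")
f=lambda i,x,y,w,h,s:cv2.resize(i[y:y+h,x:x+w],(w*s,h*s),interpolation=cv2.INTER_CUBIC)
cv2.imwrite("pics/c6.png",f(b,235,80,90,100,6))
for z in(.1666,.2576): print(proj(*S,[.5785,-.29,z]).round(1))
```

```text
14.3 [ 0.5786 -0.2899  0.2039] [-0.54  0.26  1.37 -0.    1.5   1.03] [0.1 0.1 0.2] [-0.03  0.2   0.03] 0.0324
[276.7 143.7]
[274.1 119.5]
```

View pics/c6.png

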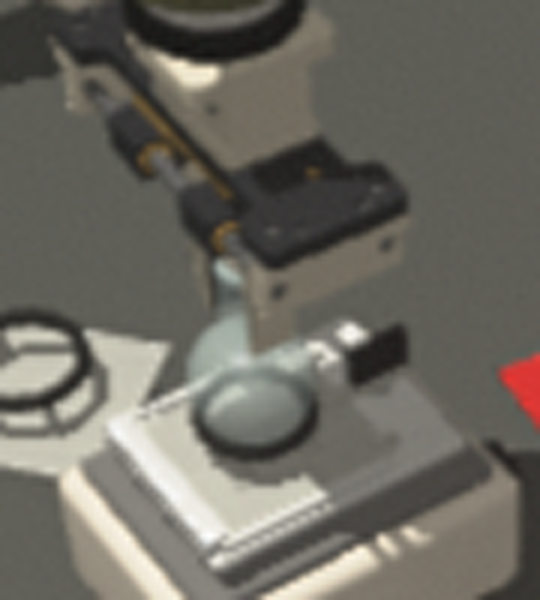

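Seated upright: the bulb sits in the ring at crop (250,385) and the neck at (228,270) lines up with its expected axis. I'll regrip and press in small steps.

Emit:
{"op": "apply_moves", "data": {
  "series": [
    {"jaw": 1, "linear": [0, 0, 0], "roll": 0},
    {"jaw": 1, "linear": [0, 0, 0], "roll": 0},
    {"jaw": 1, "linear": [0, 0, 0], "roll": 0},
    {"jaw": 1, "linear": [0, 0, 0], "roll": 0},
    {"jaw": 1, "linear": [0.004, 0, 0], "roll": 0},
    {"jaw": 1, "linear": [0.008, 0, 0], "roll": 0},
    {"jaw": 1, "linear": [0.01, 0, 0], "roll": 0},
    {"jaw": 1, "linear": [0.01, 0, 0], "roll": 0}
  ],
  "force": 40
}}

```text
t: 15.35
tool_pos: [0.5788, -0.2901, 0.1986]
orientation: [2.224, -0.006, -2.211]
force: [-1.8, -0.8, 5.1]
opening: 0.0263
```

Run:
```python
from h import *
st()
```

```text
15.35 [ 0.5788 -0.2901  0.1986] [-0.54  0.26  1.38 -0.    1.49  1.03] [-1.8 -0.8  5.1] [-0.    0.46 -0.04] 0.0263
```

Emit:
{"op": "apply_moves", "data": {
  "series": [
    {"jaw": 1, "linear": [0.003, 0, 0], "roll": 0},
    {"jaw": 1, "linear": [0.006, 0, 0], "roll": 0},
    {"jaw": 1, "linear": [0.008, 0, 0], "roll": 0},
    {"jaw": 1, "linear": [0.008, 0, 0], "roll": 0},
    {"jaw": 1, "linear": [0.008, 0, 0], "roll": 0}
  ]
}}

```text
t: 15.98
tool_pos: [0.5789, -0.2902, 0.1951]
orientation: [2.225, -0.006, -2.21]
force: [-3.4, 1.4, 8.9]
opening: 0.0266
```

Emit:
{"op": "apply_moves", "data": {
  "series": [
    {"jaw": 1, "linear": [0.002, 0, 0.0005], "roll": 0},
    {"jaw": 1, "linear": [0.004, 0, 0.0005], "roll": 0},
    {"jaw": 1, "linear": [0.004, 0, 0.0005], "roll": 0},
    {"jaw": 1, "linear": [0.004, 0, 0.0005], "roll": 0}
  ]
}}

```text
t: 16.48
tool_pos: [0.5788, -0.2902, 0.1941]
orientation: [2.226, -0.007, -2.208]
force: [-2.5, 1.0, 9.7]
opening: 0.0266
```

Emit:
{"op": "apply_moves", "data": {
  "series": [
    {"jaw": 1, "linear": [0.002, 0, 0.001], "roll": 0},
    {"jaw": 1, "linear": [0.004, 0, 0.001], "roll": 0},
    {"jaw": 1, "linear": [0.004, 0, 0.001], "roll": 0},
    {"jaw": 1, "linear": [0.004, 0, 0.001], "roll": 0}
  ]
}}

```text
t: 16.98
tool_pos: [0.5787, -0.2902, 0.1935]
orientation: [2.227, -0.007, -2.206]
force: [-3.5, 1.5, 9.9]
opening: 0.0264
```

Emit:
{"op": "apply_moves", "data": {
  "series": [
    {"jaw": 1, "linear": [0.002, 0, 0.0005], "roll": 0},
    {"jaw": 1, "linear": [0.004, 0, 0.0005], "roll": 0},
    {"jaw": 1, "linear": [0.004, 0, 0.0005], "roll": 0},
    {"jaw": 1, "linear": [0.004, 0, 0.0005], "roll": 0}
  ]
}}

```text
t: 17.48
tool_pos: [0.5788, -0.2902, 0.1935]
orientation: [2.228, -0.008, -2.204]
force: [-5.1, 2.3, 14.9]
opening: 0.0266
```

Emit:
{"op": "apply_moves", "data": {
  "series": [
    {"jaw": 1, "linear": [0.004, 0, 0.001], "roll": 0},
    {"jaw": 1, "linear": [0.005, 0, 0.001], "roll": 0},
    {"jaw": 1, "linear": [0.005, 0, 0.001], "roll": 0},
    {"jaw": 1, "linear": [0.005, 0, 0.001], "roll": 0},
    {"jaw": 1, "linear": [0.005, 0, 0.001], "roll": 0}
  ]
}}

```text
t: 18.1
tool_pos: [0.5789, -0.2902, 0.1935]
orientation: [2.23, -0.009, -2.201]
force: [-6.1, 2.5, 16.3]
opening: 0.0266
```

Run:
```python
from h import *
b,*S=cam("scene");a=cam("top")[0]; st()
f=lambda i,x,y,w,h,s:cv2.resize(i[y:y+h,x:x+w],(w*s,h*s),interpolation=cv2.INTER_CUBIC)
cv2.imwrite("pics/c7.png",np.hstack([f(b,235,80,90,100,5),cv2.resize(a[100:300,260:440],(340,500)) if 0 else f(a,365,150,70,100,5)]))
for z in(.1566,): print(proj(*S,[.5785,-.29,z]).round(1))
```

```text
18.2 [ 0.5788 -0.2902  0.1935] [-0.54  0.25  1.4  -0.    1.48  1.03] [-7.3  3.2 16.7] [0.81 1.46 0.02] 0.026
[276.9 146.1]
```

View pics/c7.png

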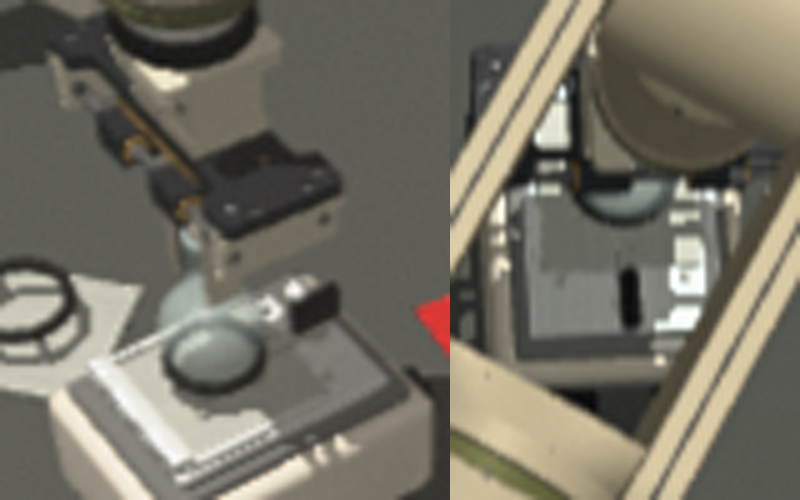

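The scene crop shows the flask upright in the ring and the head lower, with the ring now at (213,357). The wing is still across in the top crop at (630,297). The force rose from 10 to 16 N with no further travel at z=0.1935, so the head is on its stop. I'll hand in.

Run:
```python
from h import *
print(close_job()); st()
```

```text
the job is handed in; nothing more can be done
None
the job is handed in; nothing more can be done
```

The job is done and handed in at about 18 s; no verdict was reported.

**What I did**
- Gripped the turnbutton's wing and turned it about 1.4 rad clockwise onto its stop.
- Lifted the small flask by its neck out of the cork ring.
- Seated it in the cradle on the mixer, let go briefly so it could settle, and gripped it again with 40 N.
- Pressed the head down and handed in while still holding it there.

**Last checks**
- **Turnbutton:** the wrist torque rose to 0.56 N m at the end of the turn, and the camera shows the wing still pointing at the ring.
- **Head:** the tool went down 10.4 mm in all. Then the upward force rose from about 10 to 16.5 N with no further movement, so the head is on its stop.
- **Grip:** the opening stayed at about 26.5 mm throughout pressing, so there was no sign of slip.

**What did not fit exactly**
- A sideways force of about 8 N on the tool remained at the end.
- The ring moved down about 1.7 px in the scene image, against about 2.4 px expected for the full travel, which is within picture resolution.
- The turnbutton's position by touch was 2 to 3 mm off the camera estimate.

I did not deliberately move any other item; the pictures I took on the way showed nothing disturbed, but I took no full picture at the end.

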